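# Pack and clamp an enclosure in a drilling fixture

## Robot

A 6-joint arm with a two-finger parallel gripper is mounted at the origin on the work surface. World frame = base frame: x ahead of the robot, y to its left, z up, the work surface at z = 0. Lengths are in m, angles in rad, forces in N, time in s.
With the tool pointing down it reaches from about 0.35 to 0.975 m from the base axis. Payload 17.4 kg.
Tool frame: the origin (TCP) lies at the centre of the arm's flange, where the gripper is bolted on; the fingertips stand 173 mm ahead of it and the grasp point (between the pads) lies 155 mm ahead of it (ctrl.tcp_to_tips is the distance from the TCP to the fingertips, in m); z points along the fingers, y is the direction in which the jaws open and shut (so a half turn about z gives the same grasp; the last joint's range is limited). The gripper opens to 85 mm and grips with 20 to 120 N. Pads are 22 mm wide; open, the fingers measure 114 mm over their backs; the gripper's body (76 mm by 85 mm) begins 54 mm behind the grasp point. The pads swing forward as they close: fully open they stand 13 mm farther back than shut.
Start: joints at [-1.198, 0.116, 1.442, -0, 1.584, -0.038], TCP at [0.27, -0.619, 0.405] pointing down, gripper open.
Joint ranges: [-2.83, 2.83], [-0.83, 2.19], [0.07, 2.5], [-1.14, 4.28], [0.01, 3], [-2.97, 2.97]. Speed limits (rad/s): [1.89, 1.89, 2.22, 3.14, 3.14, 3.14].

## Interface

Orientations are given as [roll, pitch, yaw] about the fixed x, y, z axes, in that order (R = Rz(yaw) Ry(pitch) Rx(roll)).
In Python, from cell import ctrl gives the robot as it stands.
- The arm moves only by the tool arm_command, never from a script. Its argument "steps" is a list of rows, each an object with "delta_pos": the shift along the tool's x, y, z in m, a list of three; "roll": the turn about the tool's z in degrees; "claw": the opening, from -1 (shut) to 1 (fully open). In form: [{"delta_pos": [x, y, z], "roll": roll, "claw": claw}, ...]. A call has 1 to 12 rows; each row shifts and turns the pose as measured when the row begins, along the tool's axes as they then stand; what a row does not reach is not made up. A row lasts 1/12 s, in which the tool goes at most 41.7 mm and 7.16 degrees, less where a joint would pass 70% of its speed; a pose out of reach is approached as far as the arm can. A call with a gripper value outside its range is refused whole. The fingers move at their own pace and stop on an object; the grip force is fixed at half the most. Time passes only in rows, so rows that do not move let the fingers close. It gives the time, the measured TCP pose, the force and the opening at its end, in the units of the state.
- ctrl.sense(): the state, without advancing time (a new reading comes with each control period).
- ctrl.grab_frame(name): name is "side" or "top"; returns the picture (384x512x3 uint8, blue, green, red); there is no depth.
- ctrl.camera_params(name): a dict with "K" (3x3 intrinsics, pixels), "rvec" (rotation vector, rad) and "tvec" (3), from world to camera coordinates, as OpenCV has them. Camera axes: x right, y down, z forward; pixel columns grow to the right and rows downward; lengths in m; the calibration is good to about 2 mm. A picture is of the moment at which its call begins. camera_params takes no time and is no camera call.
- ctrl.sign_off(): hands the job in, once; it reports no verdict.
The state is a dict: "time": time; "joints": joint angles; "joint_vel": joint speeds; "joint_torque": joint torques, N m; "ee_pos": TCP position; "eef_rot": TCP orientation; "ft_force": force on the tool from outside, world axes, zero at the start; "ft_torque": the same for the moment, N m; "gripper_width": finger opening in m.
Only numpy, scipy, OpenCV 4.12 (cv2) and the standard library are available. Lean on these libraries where they do the work, as an engineer would, in place of code of your own. Each camera call takes 0.05 s, during which the arm holds its last target.

## Task

The white enclosure lies against the end stop of the clamping fixture. By trying them in the gap between the enclosure and the open clamp, find the packing block that fills it, so that the clamp will pinch it, and leave that block standing fully down on the base plate between the rails; then press the clamp handle fully home. Leave the other two blocks standing upright on the bench, and do not disturb the other things on the bench.

Things in the scene. Friction and masses are not known exactly. Their poses are not given: they have to be found in the camera images.
- fixture: fixed aluminium fixture; base plate 310 x 130 x 10 mm, x = -190 to +120 mm, y = -65 to +65 mm. Origin on the bench, under the gap (the plate's top is at z = +10 mm); x points from the enclosure to the clamp, z up. Two guide rails along x, inner faces at y = +-44 mm, tops at z = 28 mm, from x = -160 to +20 mm. The block goes thickness along x, length along y, underside on the plate.
- enclosure_side (a point): point on the plate, 70 mm to -x of the fixture's origin, fixed to the fixture. Over it lies the white enclosure, 120 (x) x 84 (y) x 45 mm high (top 55 mm above the bench), loose (a block pressed on it drags it along), 0.3 to 0.5 kg, backed by a steel stop bolted through slots. Both unreported: the enclosure's end face is at x = -18 to -1 mm of the fixture: found by touch or sight.
- clamp_pad: black rubber pad of the clamp, 46 mm wide (y), 30 high (17 to 47 mm above the bench); axes as the fixture's. Origin on the plunger axis, 32 mm above the bench; the face, looking to -x at the gap, is 10 mm to -x of it: at x = 18 mm of the fixture, clamp open, so the gap is 19 to 36 mm. The pad advances 8.5 mm as the handle goes home. Sprung: it yields from 8 N, then 0.6 N/mm, at most 11 mm.
- gap_top (a point): point 55 mm above the bench over the fixture's origin. A fitting block goes down with a light push (under 5 N); one too thick stops with its underside on the enclosure's top (55 mm) or the pad's (47 mm). A block fills the gap if the pad, handle home, is pressed back by it: its play with the clamp open must be under 8 mm. The thickest block that drops in is always right.
- clamp_handle (a joint): hinge of the clamp handle, rad: 0 open (leaning 45 degrees away from the gap), 0.785 fully home (level, pointing to the fixture's +x); starts at 0 to 0.05. Handle 112 mm long from the pivot, rubber grip 18 mm thick on its outer 70 mm. Press it straight down on the grip, say at x = 135 mm of the fixture, where its top ends 54 mm above the bench: 5 to 12 N. It stays where left.
- pivot (a point): pivot of the handle, on the fixture's x axis at x = 75 mm, 45 mm above the bench; hinge along y. The steel clamp body round it takes x = 44 to 108 mm, y = -28 to 28 mm, up to 54 mm above the bench
- handle_end (a point): the outer end of the handle, on its centre line
- block_thin: the thinnest of three grey plastic packing blocks, alike but for thickness, places swapped about: 18 mm thick (x), 78 long (y), 50 high, foot set back 2 mm all round over the lowest 4 mm, about 80 g. On its middle a grip fin 12 mm thick (x), 46 long (y), from 50 to 88 mm above the underside. Stands loose on the bench to the robot's right; origin: centre of underside, z up.
- block_mid: the middle of three grey plastic packing blocks, alike but for thickness, places swapped about: 24 mm thick (x), 78 long (y), 50 high, foot set back 2 mm all round over the lowest 4 mm, about 100 g. On its middle a grip fin 12 mm thick (x), 46 long (y), from 50 to 88 mm above the underside. Stands loose on the bench to the robot's right; origin: centre of underside, z up.
- block_thick: the thickest of three grey plastic packing blocks, alike but for thickness, places swapped about: 30 mm thick (x), 78 long (y), 50 high, foot set back 2 mm all round over the lowest 4 mm, about 120 g. On its middle a grip fin 12 mm thick (x), 46 long (y), from 50 to 88 mm above the underside. Stands loose on the bench to the robot's right; origin: centre of underside, z up.
- antenna: bystander: black whip antenna standing on a round foot of 60 mm diameter, 200 mm tall, between the blocks and the fixture; origin at the centre of the underside
- driver: bystander: screwdriver with black handle lying on the bench, 190 mm long, beyond the fixture; origin under its middle
- tub: bystander: white open tub, 84 mm across, 60 mm high; origin at the centre of the underside
- camera: bystander: white camera housing with a black lens, 60 x 85 x 70 mm, nearer the robot on its left; origin at the centre of the underside
Things that resemble listed ones, but are neither listed nor needed, are in the scene too. What is shaped like the block_mid but red is not meant.

How it is judged:
By the outcome, as a careful person would: the job done as asked, in the order asked, and still so for the second after the job is handed in, with the robot touching nothing.
It also fails if it takes over 72 s, if anything falls off the work surface, if the arm or the gripper's body presses on something with over 40 N, if the wrist force passes 120 N, or if a joint passes its speed limit or range.

## Working session

There is one attempt and no reset: what is moved stays moved. The work goes in short steps, Python scripts to look and compute and a tool call to move; the robot and the scene stay as the last step left them, time stands still between calls to the robot, and variables do not carry over. Pictures are saved under pics/ and viewed, and the job is handed in when it is done.

Besides the shell and the picture viewer there is one more tool, called after "Call:" in YAML: its name, and indented under it one key for each argument. arm_command: Moves the arm, as the interface text tells. Its arguments: {"type":"object","properties":{"steps":{"type":"array","items":{"type":"object","properties":{"delta_pos":{"type":"array","items":{"type":"number"}},"roll":{"type":"number"},"claw":{"type":"number"}}}}},"required":["steps"]}

```bash
mkdir -p pics
cat > h.py <<'E'
import numpy as np, cv2
from cell import ctrl
def cam(n):
    p=ctrl.camera_params(n); K=np.array(p["K"],float); R=cv2.Rodrigues(np.array(p["rvec"],float))[0]; t=np.array(p["tvec"],float).ravel()
    return K,R,t
def ray(n,u,v,z):
    K,R,t=cam(n); d=R.T@np.linalg.solve(K,[u,v,1]); c=-R.T@t
    return c+d*(z-c[2])/d[2]
def proj(n,P):
    K,R,t=cam(n); q=K@(R@np.asarray(P,float)+t); return q[:2]/q[2]
E
python3 - <<'E'
from h import *
for n in("top","side"):
    f=ctrl.grab_frame(n); cv2.imwrite(f"pics/{n}0.png",f); K,R,t=cam(n); print(n,K.tolist(),(-R.T@t).round(3),R.round(2).tolist())
print(ctrl.sense())
E
```

```text
top [[361.2485312190375, 0.0, 253.61582921371212], [0.0, 361.2485312190375, 196.29493980278886], [0.0, 0.0, 1.0]] [0.377 0.003 1.155] [[0.01, -1.0, -0.0], [-0.99, -0.01, -0.17], [0.17, 0.01, -0.99]]
side [[469.42226504707037, 0.0, 254.37913019868898], [0.0, 469.42226504707037, 184.08116309840239], [0.0, 0.0, 1.0]] [-0.054  0.989  1.037] [[-0.85, -0.52, 0.0], [-0.33, 0.53, -0.78], [0.41, -0.67, -0.62]]
{'time': 0.1, 'joints': array([-1.19783522e+00,  1.16425779e-01,  1.44221173e+00,  9.87849015e-06,
        1.58399501e+00, -3.78214151e-02]), 'joint_vel': array([ 0.00107487, -0.00081843, -0.00245014,  0.00069245,  0.00072219,
        0.00118851]), 'joint_torque': array([ 1.36698186e-04, -7.33667779e+01, -6.33788967e+01, -9.19353852e-05,
        5.26744770e-03, -6.44680699e-05]), 'ee_pos': array([ 0.26952704, -0.61885926,  0.40403592]), 'eef_rot': array([-3.14055391e+00, -4.91903724e-05,  4.10782622e-01]), 'ft_force': array([-0.99270303, -0.2270218 , -0.22268351]), 'ft_torque': array([-0.01424716, -0.02304951,  0.00454417]), 'gripper_width': 0.08556088034232301}
```

View pics/top0.png

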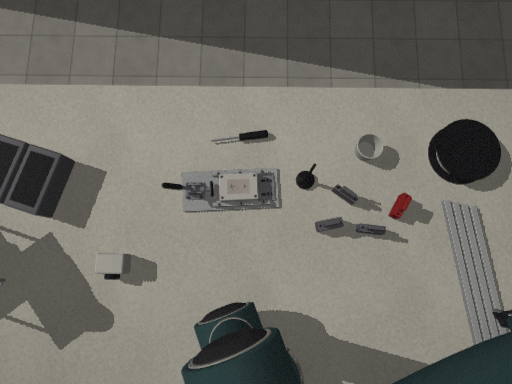

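View pics/side0.png

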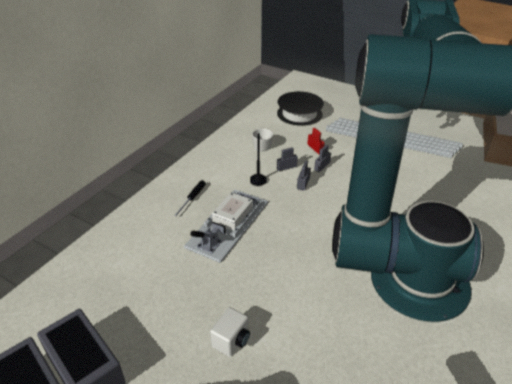

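Run:
```python
import cv2
f=cv2.imread("pics/top0.png"); g=cv2.imread("pics/side0.png")
cv2.imwrite("pics/t_fix.png",cv2.resize(f[155:225,155:290],None,fx=5.9,fy=5.9,interpolation=cv2.INTER_CUBIC))
cv2.imwrite("pics/t_blk.png",cv2.resize(f[150:250,285:420],None,fx=5.9,fy=5.9,interpolation=cv2.INTER_CUBIC))
cv2.imwrite("pics/s_blk.png",cv2.resize(g[110:270,170:350],None,fx=3.7,fy=3.7,interpolation=cv2.INTER_CUBIC))
```

```text
(no output)
```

View pics/t_fix.png

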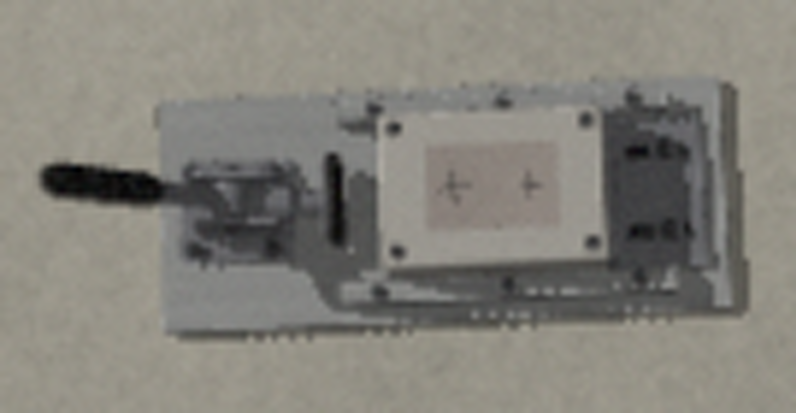

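View pics/t_blk.png

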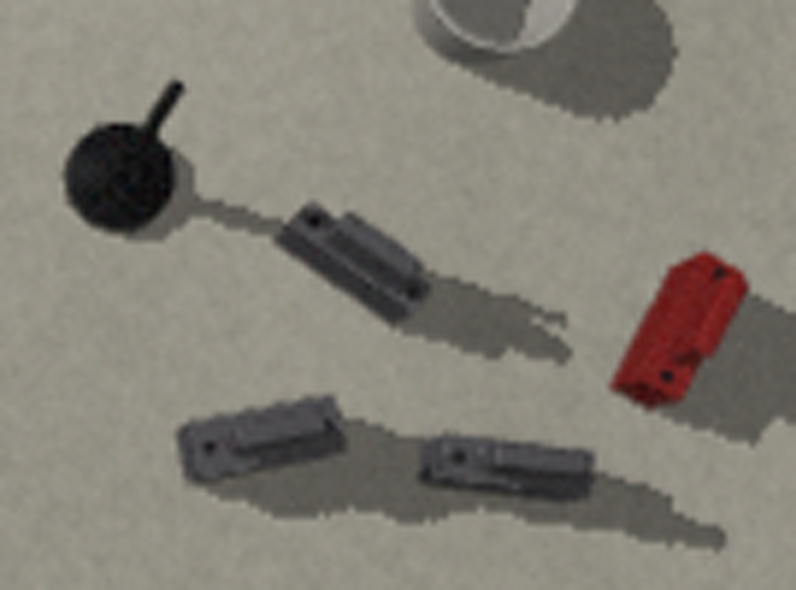

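View pics/s_blk.png

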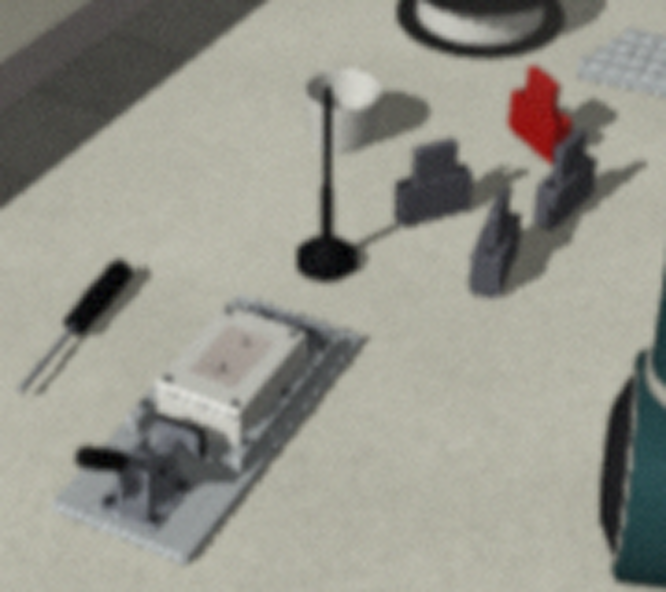

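Run:
```python
from h import *
f=cv2.imread("pics/top0.png")
def crop(u,v,o): return ((u+.5)/5.9-.5+o[0],(v+.5)/5.9-.5+o[1])
o=(155,155)
print("plate z=.01")
for u,v in [(168,331),(158,103),(722,82),(742,305)]: print(ray("top",*crop(u,v,o),.01).round(4))
print("pad top z.047")
for u,v in [(326,155),(340,155),(346,240),(331,243)]: print(ray("top",*crop(u,v,o),.047).round(4))
print("encl")
for u,v in [(377,114),(602,108),(608,262),(380,267)]: print(ray("top",*crop(u,v,o),.055).round(4))
o=(285,150)
for nm,pts in dict(A=[(313,203),(430,285),(404,318),(279,238)],B=[(180,430),(332,397),(346,437),(190,482)],C=[(426,437),(592,452),(588,495),(421,478)]).items():
    print(nm,[ray("top",*crop(u,v,o),.05).round(4)[:2] for u,v in pts])
h=cv2.cvtColor(f,cv2.COLOR_BGR2HSV)
roi=f[155:225,155:290]; print(roi[30,60],roi[30,70],roi[18,35],roi[5,5])
m=np.zeros(f.shape[:2],np.uint8); m[155:225,185:290]=(f[155:225,185:290].min(2)>135)*255
cs,_=cv2.findContours(m,0,2)
for c in cs:
    if cv2.contourArea(c)>100: print(cv2.contourArea(c),cv2.minAreaRect(c))
```

```text
plate z=.01
[0.5206 0.2359 0.01  ]
[0.6472 0.2474 0.01  ]
[ 0.6632 -0.0636  0.01  ]
[ 0.5391 -0.0749  0.01  ]
pad top z.047
[0.6113 0.1488 0.047 ]
[0.6114 0.1414 0.047 ]
[0.5656 0.1367 0.047 ]
[0.5639 0.1445 0.047 ]
encl
[0.6321 0.1215 0.055 ]
[0.637  0.0025 0.055 ]
[ 0.5544 -0.0017  0.055 ]
[0.5502 0.1174 0.055 ]
A [array([ 0.606 , -0.2505]), array([ 0.5629, -0.3108]), array([ 0.5452, -0.2966]), array([ 0.5869, -0.2322])]
B [array([ 0.4848, -0.1786]), array([ 0.5031, -0.2579]), array([ 0.4824, -0.2646]), array([ 0.458 , -0.1834])]
C [array([ 0.483, -0.306]), array([ 0.4764, -0.3916]), array([ 0.4541, -0.3885]), array([ 0.4617, -0.3027])]
[82 84 84] [142 150 152] [130 132 130] [138 149 152]
216.0 ((200.5, 218.0), (12.0, 31.0), 90.0)
834.0 ((237.54244995117188, 185.97640991210938), (25.19359016418457, 37.57319641113281), 87.51044464111328)
417.5 ((276.0, 181.5), (53.0, 26.0), 90.0)
657.0 ((214.5, 163.5), (17.0, 59.0), 90.0)
```

Run:
```python
import cv2
f=cv2.imread("pics/top0.png"); g=cv2.imread("pics/side0.png")
a=f[178:208,330:362]; b=f[212:238,312:347]; c=f[218:242,352:390]
import numpy as np
def up(x,s): 
    x=cv2.resize(x,None,fx=s,fy=s,interpolation=cv2.INTER_NEAREST); return np.clip(x.astype(float)*1.6,0,255).astype(np.uint8)
def pad(x,h,w): 
    o=np.zeros((h,w,3),np.uint8); o[:x.shape[0],:x.shape[1]]=x; return o
r1=[pad(up(i,10),300,400) for i in(a,b)]
r2=[pad(up(c,10),300,400), pad(up(g[140:195,270:340],5),300,400)]
cv2.imwrite("pics/z.png",np.vstack([np.hstack(r1),np.hstack(r2)]))
cv2.imwrite("pics/z2.png",up(f[165:220,195:270],10))
```

```text
(no output)
```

View pics/z.png

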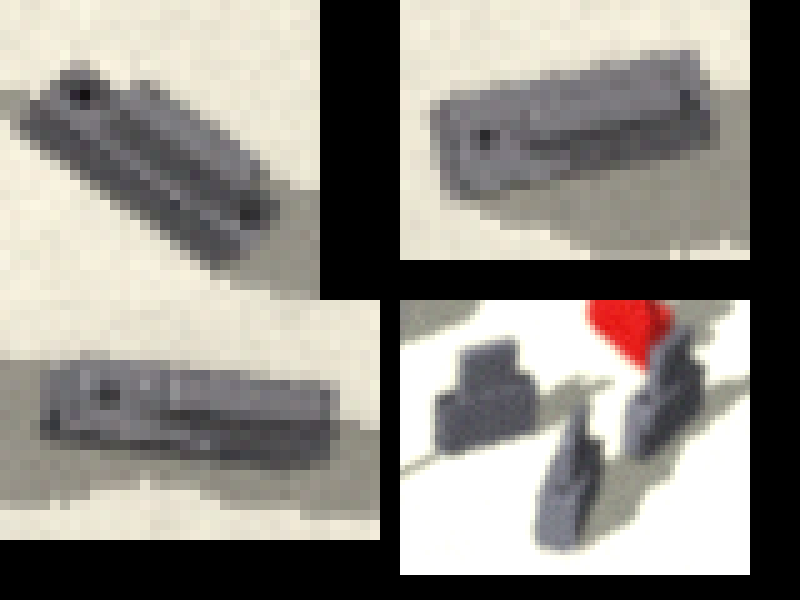

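View pics/z2.png

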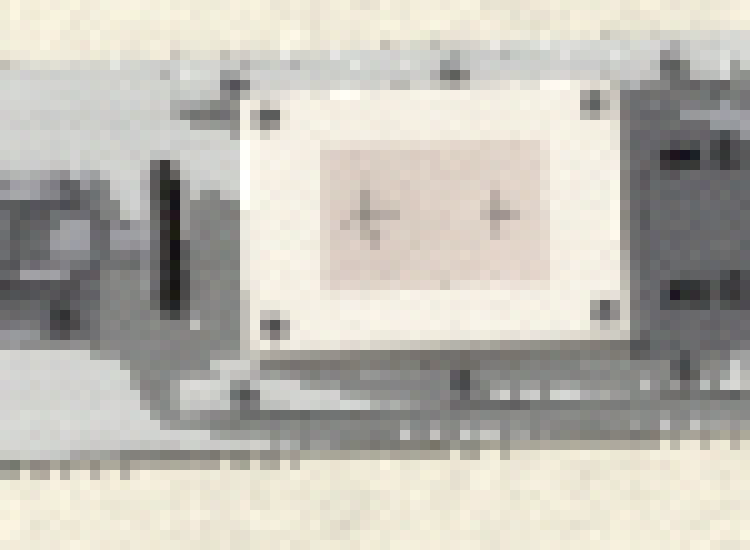

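Run:
```python
import cv2,numpy as np
g=cv2.imread("pics/side0.png")
x=cv2.resize(g[143:193,274:334],None,fx=12,fy=12,interpolation=cv2.INTER_NEAREST)
cv2.imwrite("pics/z3.png",np.clip(x.astype(float)*2,0,255).astype(np.uint8))
```

```text
(no output)
```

View pics/z3.png

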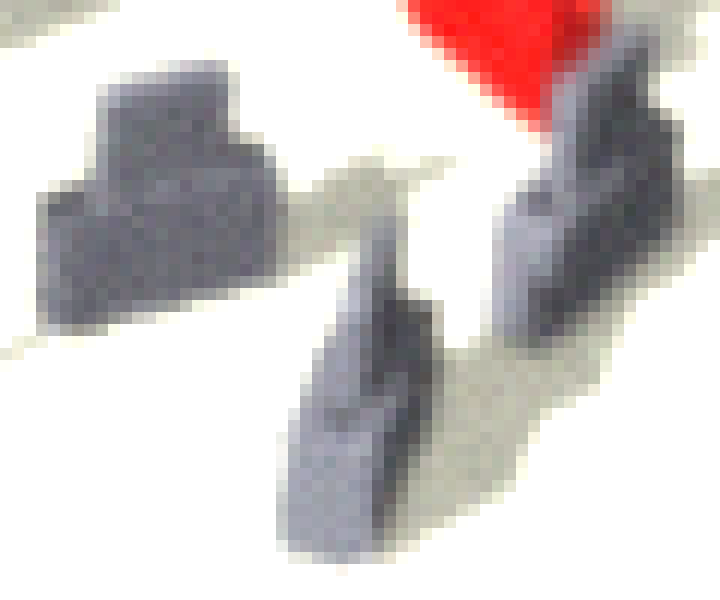

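Run:
```python
from h import *
def c(u,v): return u/12-.5+274, v/12-.5+143
L={}
for n,P in dict(B=[(290,450),(386,460)],C=[(500,218),(556,236)],A=[(40,195),(70,217)]).items():
    q=[ray("side",*c(*p),.05)[:2] for p in P]; print(n,np.round(q,4),np.linalg.norm(q[0]-q[1]).round(4))
# fin top & body orientation from top view
def t(u,v,o,s=10): return u/s-.5+o[0], v/s-.5+o[1]
for n,o,P in [("A",(330,178),[(135,85),(265,165)]),("B",(312,212),[(440-400,100),(300,50)]),("C",(352,218),[(50,360),(335,382)])]:
    for z in (.05,.088):
        q=[ray("top",*t(*p,o),z)[:2] for p in P]; d=q[1]-q[0]; print(n,z,np.round(q,4),np.linalg.norm(d).round(4),np.degrees(np.arctan2(d[1],d[0])).round(1))
```

```text
B [[ 0.48   -0.1741]
 [ 0.4546 -0.1844]] 0.0274
C [[ 0.4787 -0.3091]
 [ 0.4603 -0.3095]] 0.0184
A [[ 0.6026 -0.2463]
 [ 0.5892 -0.2411]] 0.0143
A 0.05 [[ 0.5998 -0.267 ]
 [ 0.5751 -0.3066]] 0.0467 -122.0
A 0.088 [[ 0.5922 -0.2578]
 [ 0.5683 -0.296 ]] 0.0451 -122.0
B 0.05 [[ 0.4878 -0.1799]
 [ 0.5043 -0.2599]] 0.0817 -78.3
B 0.088 [[ 0.484  -0.1736]
 [ 0.4999 -0.2508]] 0.0788 -78.3
C 0.05 [[ 0.3927 -0.3021]
 [ 0.3874 -0.3877]] 0.0857 -93.6
C 0.088 [[ 0.3921 -0.2917]
 [ 0.387  -0.3743]] 0.0828 -93.6
```

Run:
```python
from h import *
f=cv2.cvtColor(cv2.imread("pics/top0.png"),cv2.COLOR_BGR2GRAY).astype(np.float32)
hsv=cv2.imread("pics/top0.png").astype(int)
def t(u,v,o,s=10): return np.array([u/s-.5+o[0], v/s-.5+o[1]])
# end regions (hole pixel), axis dir in px, sample profile perp
def prof(n,hole,d,nrm=None):
    d=np.array(d,float);d/=np.linalg.norm(d); nn=np.array([-d[1],d[0]]); 
    if nn[1]<0: nn=-nn
    s=np.arange(-9,12,.5)
    acc=[]
    for a in np.arange(-2,2.1,.5):
        P=hole+a*d+s[:,None]*nn
        acc.append(cv2.remap(f,P[:,0].astype(np.float32)[None],P[:,1].astype(np.float32)[None],cv2.INTER_LINEAR)[0])
    print(n,dict(zip(s.tolist(),np.mean(acc,0).round().astype(int).tolist())))
prof("A1",t(83,92,(330,178)),(195,140))
prof("A2",t(252,212,(330,178)),(195,140))
prof("B1",t(85,137,(312,212)),(260,-50))
prof("B2",t(292,100,(312,212)),(260,-50))
prof("C1",t(107,95,(352,218)),(285,22))
prof("C2",t(325,110,(352,218)),(285,22))
```

```text
A1 {-9.0: 145, -8.5: 146, -8.0: 146, -7.5: 146, -7.0: 145, -6.5: 145, -6.0: 145, -5.5: 146, -5.0: 147, -4.5: 148, -4.0: 149, -3.5: 148, -3.0: 140, -2.5: 119, -2.0: 92, -1.5: 71, -1.0: 57, -0.5: 48, 0.0: 42, 0.5: 41, 1.0: 50, 1.5: 63, 2.0: 73, 2.5: 75, 3.0: 70, 3.5: 60, 4.0: 51, 4.5: 50, 5.0: 51, 5.5: 51, 6.0: 54, 6.5: 66, 7.0: 89, 7.5: 117, 8.0: 140, 8.5: 148, 9.0: 150, 9.5: 149, 10.0: 149, 10.5: 149, 11.0: 149, 11.5: 149}
A2 {-9.0: 144, -8.5: 144, -8.0: 144, -7.5: 144, -7.0: 143, -6.5: 142, -6.0: 142, -5.5: 139, -5.0: 131, -4.5: 115, -4.0: 96, -3.5: 84, -3.0: 80, -2.5: 72, -2.0: 62, -1.5: 54, -1.0: 49, -0.5: 45, 0.0: 43, 0.5: 43, 1.0: 49, 1.5: 60, 2.0: 71, 2.5: 74, 3.0: 69, 3.5: 61, 4.0: 56, 4.5: 55, 5.0: 57, 5.5: 61, 6.0: 67, 6.5: 78, 7.0: 98, 7.5: 123, 8.0: 140, 8.5: 146, 9.0: 147, 9.5: 146, 10.0: 146, 10.5: 146, 11.0: 146, 11.5: 147}
B1 {-9.0: 145, -8.5: 145, -8.0: 144, -7.5: 145, -7.0: 146, -6.5: 146, -6.0: 143, -5.5: 135, -5.0: 120, -4.5: 101, -4.0: 86, -3.5: 80, -3.0: 78, -2.5: 78, -2.0: 78, -1.5: 76, -1.0: 71, -0.5: 60, 0.0: 56, 0.5: 61, 1.0: 66, 1.5: 72, 2.0: 75, 2.5: 77, 3.
[... 728 characters left out ...]
80, -2.5: 78, -2.0: 77, -1.5: 72, -1.0: 67, -0.5: 60, 0.0: 53, 0.5: 57, 1.0: 62, 1.5: 69, 2.0: 76, 2.5: 75, 3.0: 73, 3.5: 66, 4.0: 56, 4.5: 52, 5.0: 51, 5.5: 67, 6.0: 84, 6.5: 89, 7.0: 91, 7.5: 91, 8.0: 91, 8.5: 94, 9.0: 99, 9.5: 113, 10.0: 127, 10.5: 134, 11.0: 141, 11.5: 144}
C2 {-9.0: 144, -8.5: 144, -8.0: 144, -7.5: 145, -7.0: 145, -6.5: 144, -6.0: 143, -5.5: 141, -5.0: 142, -4.5: 142, -4.0: 140, -3.5: 138, -3.0: 122, -2.5: 105, -2.0: 95, -1.5: 87, -1.0: 87, -0.5: 88, 0.0: 86, 0.5: 83, 1.0: 69, 1.5: 57, 2.0: 55, 2.5: 55, 3.0: 58, 3.5: 60, 4.0: 61, 4.5: 62, 5.0: 66, 5.5: 71, 6.0: 79, 6.5: 89, 7.0: 91, 7.5: 91, 8.0: 91, 8.5: 91, 9.0: 91, 9.5: 93, 10.0: 100, 10.5: 110, 11.0: 127, 11.5: 142}
```

Run:
```python
from h import *
f=cv2.cvtColor(cv2.imread("pics/top0.png"),cv2.COLOR_BGR2GRAY).astype(np.float32)
def t(u,v,o,s=10): return np.array([u/s-.5+o[0], v/s-.5+o[1]])
h1=t(83,92,(330,178)); d=np.array([195,140.]);d/=np.linalg.norm(d);n=np.array([-d[1],d[0]])
s=np.arange(-6,30,.5)
for off in (0.,2.4):
    P=h1+off*n+s[:,None]*d
    v=cv2.remap(f,P[:,0].astype(np.float32)[None],P[:,1].astype(np.float32)[None],cv2.INTER_LINEAR)[0]
    print(off,list(zip(s.tolist(),v.round().astype(int).tolist())))
a=ray("top",*(h1+.55*n),.05); b=ray("top",*(h1+.55*n+20*d),.05); print("axis",a,b,np.degrees(np.arctan2(*(b-a)[:2][::-1])))
print("antenna foot",ray("top",305.5,180,.005), "whip top", ray("top",315,164.5,.2))
for z in(.05,): print("side A end",)
# fin top centre from the side view
print(ray("side",100/12-.5+274,85/12-.5+143,.088),ray("side",228/12-.5+274,62/12-.5+143,.088))
```

```text
0.0 [(-6.0, 147), (-5.5, 147), (-5.0, 147), (-4.5, 147), (-4.0, 146), (-3.5, 142), (-3.0, 116), (-2.5, 81), (-2.0, 61), (-1.5, 53), (-1.0, 44), (-0.5, 34), (0.0, 22), (0.5, 18), (1.0, 37), (1.5, 51), (2.0, 55), (2.5, 57), (3.0, 62), (3.5, 66), (4.0, 65), (4.5, 56), (5.0, 52), (5.5, 52), (6.0, 50), (6.5, 49), (7.0, 48), (7.5, 47), (8.0, 50), (8.5, 51), (9.0, 51), (9.5, 50), (10.0, 49), (10.5, 50), (11.0, 51), (11.5, 51), (12.0, 49), (12.5, 47), (13.0, 46), (13.5, 44), (14.0, 42), (14.5, 44), (15.0, 47), (15.5, 49), (16.0, 49), (16.5, 49), (17.0, 48), (17.5, 47), (18.0, 48), (18.5, 48), (19.0, 45), (19.5, 41), (20.0, 34), (20.5, 32), (21.0, 31), (21.5, 39), (22.0, 48), (22.5, 57), (23.0, 69), (23.5, 80), (24.0, 87), (24.5, 89), (25.0, 90), (25.5, 90), (26.0, 91), (26.5, 92), (27.0, 93), (27.5, 92), (28.0, 91), (28.5, 90), (29.0, 91), (29.5, 91)]
2.4 [(-6.0, 146), (-5.5, 142), (-5.0, 141), (-4.5, 143), (-4.0, 138), (-3.5, 118), (-3.0, 87), (-2.5, 77), (-2.0, 75), (-1.5, 75), (-1.0, 76), (-0.5, 75), (0.0, 71), (0.5, 75), (1.0, 76), (1.5, 76), (2.0, 77), (2.5, 75), (3.0, 73), (3.5, 70), (
[... 196 characters left out ...]
, 68), (13.0, 69), (13.5, 68), (14.0, 66), (14.5, 62), (15.0, 60), (15.5, 59), (16.0, 60), (16.5, 62), (17.0, 66), (17.5, 70), (18.0, 71), (18.5, 66), (19.0, 69), (19.5, 76), (20.0, 74), (20.5, 73), (21.0, 71), (21.5, 76), (22.0, 78), (22.5, 79), (23.0, 82), (23.5, 86), (24.0, 89), (24.5, 90), (25.0, 90), (25.5, 90), (26.0, 91), (26.5, 92), (27.0, 92), (27.5, 92), (28.0, 92), (28.5, 92), (29.0, 92), (29.5, 91)]
axis [ 0.59597339 -0.2497816   0.05      ] [ 0.55986059 -0.29910947  0.05      ] -126.20775525120094
antenna foot [ 0.62719122 -0.15678756  0.005     ] whip top [ 0.62815213 -0.15593303  0.2       ]
side A end
[ 0.58995816 -0.25797173  0.088     ] [ 0.56312994 -0.28910453  0.088     ]
```

Call:
arm_command:
  steps:
    - {"delta_pos": [0.035, -0.0161, 0], "roll": 0, "claw": 0.2}
    - {"delta_pos": [0.035, -0.0161, 0], "roll": 0, "claw": 0.2}
    - {"delta_pos": [0.035, -0.0161, 0], "roll": 0, "claw": 0.2}
    - {"delta_pos": [0.035, -0.0161, 0], "roll": 0, "claw": 0.2}
    - {"delta_pos": [0.035, -0.0161, 0], "roll": 0, "claw": 0.2}
    - {"delta_pos": [0.035, -0.0161, 0], "roll": 0, "claw": 0.2}
    - {"delta_pos": [0.035, -0.0161, 0], "roll": 0, "claw": 0.2}
    - {"delta_pos": [0.035, -0.0161, 0], "roll": 0, "claw": 0.2}
    - {"delta_pos": [0.035, -0.0161, 0], "roll": 0, "claw": 0.2}
    - {"delta_pos": [0.035, -0.0161, 0], "roll": 0, "claw": 0.2}
    - {"delta_pos": [0.035, -0.0161, 0], "roll": 0, "claw": 0.2}
    - {"delta_pos": [0.035, -0.0161, 0], "roll": 0, "claw": 0.2}

```text
time: 1.1
ee_pos: [0.5854, -0.2635, 0.399]
eef_rot: [-3.134, 0.003, 0.4]
ft_force: [0.0, -1.3, -0.2]
gripper_width: 0.0514
```

Call:
arm_command:
  steps:
    - {"delta_pos": [0, 0, 0], "roll": -6.1, "claw": 0.2}
    - {"delta_pos": [0, 0, 0], "roll": -6.1, "claw": 0.2}
    - {"delta_pos": [0, 0, 0], "roll": -6.1, "claw": 0.2}
    - {"delta_pos": [0, 0, 0], "roll": -6.1, "claw": 0.2}
    - {"delta_pos": [0, 0, 0], "roll": -6, "claw": 0.2}
    - {"delta_pos": [0, 0, 0], "roll": 0, "claw": 0.2}

```text
time: 1.6
ee_pos: [0.591, -0.255, 0.3956]
eef_rot: [-3.129, -0.002, 0.962]
ft_force: [-0.7, 0.8, -0.5]
gripper_width: 0.0509
```

Call:
arm_command:
  steps:
    - {"delta_pos": [-0.0233, -0.001, 0], "roll": 1.1, "claw": 0.2}
    - {"delta_pos": [0, 0, 0.03], "roll": 0, "claw": 0.2}
    - {"delta_pos": [0, 0, 0.03], "roll": 0, "claw": 0.2}
    - {"delta_pos": [0, 0, 0.015], "roll": 0, "claw": 0.2}
    - {"delta_pos": [0, 0, 0], "roll": 0, "claw": 0.2}
    - {"delta_pos": [0, 0, 0], "roll": 0, "claw": 0.2}

```text
time: 2.1
ee_pos: [0.5753, -0.2738, 0.3181]
eef_rot: [-3.129, -0.002, 0.921]
ft_force: [-0.2, -0.1, 1.0]
gripper_width: 0.0512
```

Run:
```python
from h import *
for n in("top","side"):
    f=ctrl.grab_frame(n); cv2.imwrite(f"pics/{n}1.png",f)
    c=f[140:260,280:420] if n=="top" else f[60:200,240:380]
    cv2.imwrite(f"pics/{n}1c.png",cv2.resize(c,None,fx=5,fy=5,interpolation=cv2.INTER_CUBIC))
```

```text
(no output)
```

View pics/top1c.png

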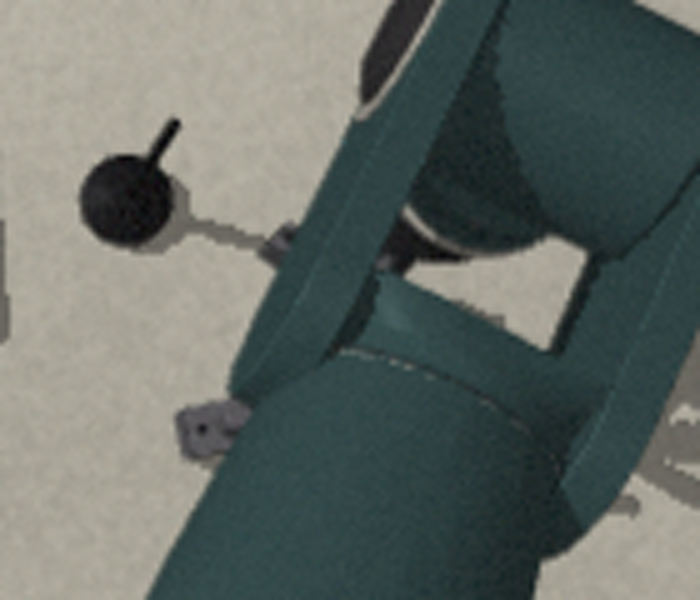

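View pics/side1c.png

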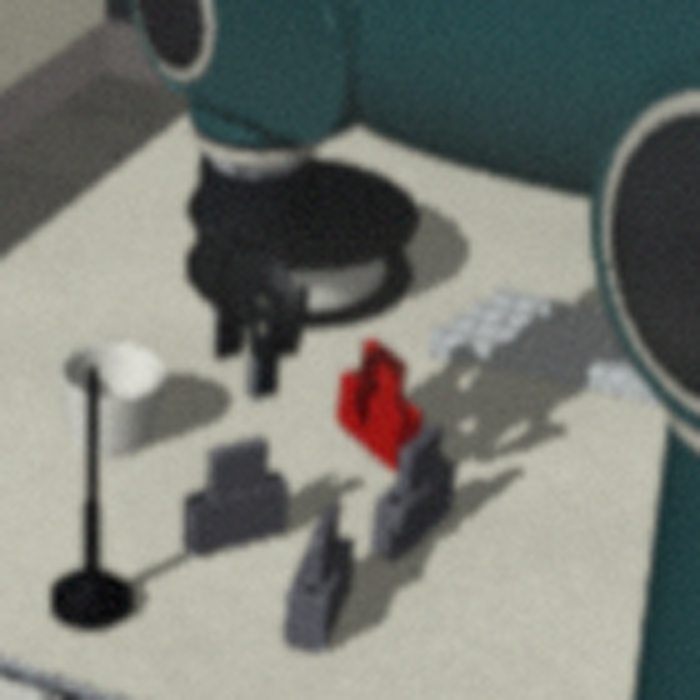

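Call:
arm_command:
  steps:
    - {"delta_pos": [0.001, 0.003, 0], "roll": -0.6, "claw": 0.2}
    - {"delta_pos": [0, 0, 0.03], "roll": 0, "claw": 0.2}
    - {"delta_pos": [0, 0, 0.03], "roll": 0, "claw": 0.2}
    - {"delta_pos": [0, 0, 0.015], "roll": 0, "claw": 0.2}
    - {"delta_pos": [0, 0, 0], "roll": 0, "claw": 0.2}
    - {"delta_pos": [0, 0, 0], "roll": 0, "claw": 0.2}

```text
time: 2.7
ee_pos: [0.581, -0.2752, 0.2512]
eef_rot: [3.14, -0.004, 0.933]
ft_force: [-0.2, -0.4, 1.3]
gripper_width: 0.0507
```

Run:
```python
from h import *
for n in("side",):
    f=ctrl.grab_frame(n); cv2.imwrite(f"pics/{n}2.png",f)
    c=f[110:180,260:330]
    cv2.imwrite(f"pics/{n}2c.png",cv2.resize(c,None,fx=8,fy=8,interpolation=cv2.INTER_CUBIC))
```

```text
(no output)
```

View pics/side2c.png

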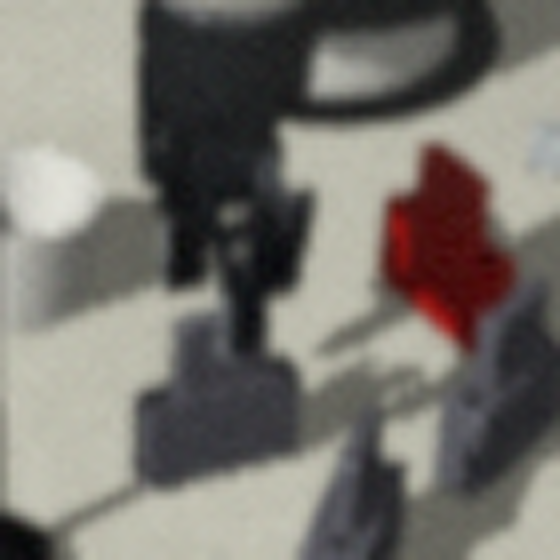

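Call:
arm_command:
  steps:
    - {"delta_pos": [-0.001, -0.003, 0.01], "roll": 0, "claw": 0.2}
    - {"delta_pos": [0, 0, 0.01], "roll": 0, "claw": 0.2}
    - {"delta_pos": [0, 0, 0], "roll": 0, "claw": 0.2}
    - {"delta_pos": [0, 0, 0], "roll": 0, "claw": -1}
    - {"delta_pos": [0, 0, 0], "roll": 0, "claw": -1}
    - {"delta_pos": [0, 0, 0], "roll": 0, "claw": -1}
    - {"delta_pos": [0, 0, 0], "roll": 0, "claw": -1}
    - {"delta_pos": [0, 0, 0], "roll": 0, "claw": -1}

```text
time: 3.42
ee_pos: [0.579, -0.2746, 0.2352]
eef_rot: [3.133, -0.005, 0.933]
ft_force: [0.7, -0.4, -0.4]
gripper_width: 0.0109
```

Call:
arm_command:
  steps:
    - {"delta_pos": [0, 0, 0], "roll": 0, "claw": -1}
    - {"delta_pos": [0, 0, -0.02], "roll": 0, "claw": -1}
    - {"delta_pos": [0, 0, -0.035], "roll": 0, "claw": -1}
    - {"delta_pos": [0, 0, -0.035], "roll": 0, "claw": -1}
    - {"delta_pos": [0, 0, -0.035], "roll": 0, "claw": -1}
    - {"delta_pos": [0, 0, -0.035], "roll": 0, "claw": -1}
    - {"delta_pos": [0, 0, -0.035], "roll": 0, "claw": -1}
    - {"delta_pos": [0, 0, -0.03], "roll": 0, "claw": -1}
    - {"delta_pos": [0, 0, 0], "roll": 0, "claw": -1}

```text
time: 4.17
ee_pos: [0.5758, -0.2739, 0.4681]
eef_rot: [3.139, -0.004, 0.933]
ft_force: [0.3, -0.6, -0.5]
gripper_width: 0.0108
```

Run:
```python
from h import *
f=ctrl.grab_frame("side"); cv2.imwrite("pics/side3.png",f)
cv2.imwrite("pics/side3c.png",cv2.resize(f[20:200,200:380],None,fx=3.3,fy=3.3,interpolation=cv2.INTER_CUBIC))
# fixture pose from first top image: line fits of plate edges & enclosure
g=cv2.imread("pics/top0.png").astype(np.float32); gr=cv2.cvtColor(g.astype(np.uint8),cv2.COLOR_BGR2GRAY).astype(np.float32)
def edge(p0,p1,nrm,lo,hi,k=40,half=3):
    # subpixel strongest gradient along nrm near the line
    p0,p1,nrm=map(lambda a:np.array(a,float),(p0,p1,nrm)); out=[]
    s=np.arange(-half,half+.01,.25)
    for a in np.linspace(lo,hi,k):
        P=p0+(p1-p0)*a+s[:,None]*nrm
        v=cv2.remap(gr,P[:,0].astype(np.float32)[None],P[:,1].astype(np.float32)[None],cv2.INTER_LINEAR)[0]
        d=np.abs(np.gradient(cv2.GaussianBlur(v[None],(5,1),0)[0])); i=d.argmax(); out.append(P[i])
    return np.array(out,np.float32)
def c(u,v,o=(155,155)): return np.array([(u+.5)/5.9-.5+o[0],(v+.5)/5.9-.5+o[1]])
def fit(nm,pts,z):
    W=np.array([ray("top",*p,z)[:2] for p in pts],np.float32)
    vx,vy,x0,y0=cv2.fitLine(W,cv2.DIST_HUBER,0,.001,.001).ravel()
    r=(W-[x0,y0])@np.array([-vy,vx]); print(nm,np.degrees(np.arctan2(vy,vx)).round(2),(round(float(x0),4),round(float(y0),4)),"rms",r.std().round(4))
    return W
fit("plate far",edge(c(158,103),c(722,82),(0,1),.03,.97),.01)
fit("plate left",edge(c(158,103),c(168,331),(1,0),.05,.95),.01)
fit("plate right",edge(c(722,82),c(742,305),(1,0),.05,.95),.01)
fit("enc far",edge(c(377,114),c(602,108),(0,1),.05,.95),.055)
fit("enc left",edge(c(377,114),c(380,267),(1,0),.05,.95,half=2),.055)
fit("enc right",edge(c(602,108),c(608,262),(1,0),.05,.95,half=2),.055)
fit("enc near",edge(c(380,267),c(608,262),(0,1),.05,.95,half=2),.055)
fit("pad front",edge(c(340,158),c(347,238),(1,0),.05,.95,half=1.5),.047)
fit("pad back",edge(c(327,158),c(332,238),(1,0),.05,.95,half=1.5),.047)
```

```text
plate far -87.56 (0.6554, 0.0995) rms 0.0042
plate left 4.39 (0.5817, 0.2429) rms 0.004
plate right 3.95 (0.6037, -0.0746) rms 0.0025
enc far -86.69 (0.6349, 0.062) rms 0.0024
enc left 2.02 (0.5936, 0.1201) rms 0.0013
enc right 3.35 (0.5929, 0.0009) rms 0.0008
enc near -86.5 (0.5536, 0.057) rms 0.0011
pad front 2.71 (0.5927, 0.1396) rms 0.0008
pad back 7.68 (0.5881, 0.1472) rms 0.0008
```

View pics/side3c.png

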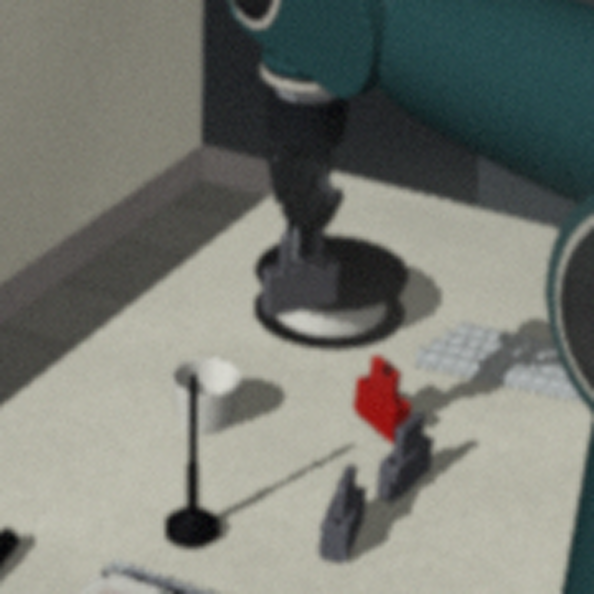

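Call:
arm_command:
  steps:
    - {"delta_pos": [0, 0, 0], "roll": 6.3, "claw": -1}
    - {"delta_pos": [0, 0, 0], "roll": 6.3, "claw": -1}
    - {"delta_pos": [0, 0, 0], "roll": 6.3, "claw": -1}
    - {"delta_pos": [0, 0, 0], "roll": 6.3, "claw": -1}
    - {"delta_pos": [0, 0, 0], "roll": 6.3, "claw": -1}
    - {"delta_pos": [0, 0, 0], "roll": 6.3, "claw": -1}
    - {"delta_pos": [0, 0, 0], "roll": 6.3, "claw": -1}
    - {"delta_pos": [0, 0, 0], "roll": 6.2, "claw": -1}
    - {"delta_pos": [0, 0, 0], "roll": 0, "claw": -1}

```text
time: 4.97
ee_pos: [0.5762, -0.2741, 0.4551]
eef_rot: [-3.134, 0.006, 0.013]
ft_force: [0.3, -0.3, -0.6]
gripper_width: 0.0108
```

Call:
arm_command:
  steps:
    - {"delta_pos": [0.003, -0.0335, 0], "roll": 0, "claw": -1}
    - {"delta_pos": [0.003, -0.0335, 0], "roll": 0, "claw": -1}
    - {"delta_pos": [0.003, -0.0335, 0], "roll": 0, "claw": -1}
    - {"delta_pos": [0.003, -0.0335, 0], "roll": 0, "claw": -1}
    - {"delta_pos": [0.003, -0.0335, 0], "roll": 0, "claw": -1}
    - {"delta_pos": [0.003, -0.0335, 0], "roll": 0, "claw": -1}
    - {"delta_pos": [0.003, -0.0335, 0], "roll": 0, "claw": -1}
    - {"delta_pos": [0.003, -0.0335, 0], "roll": 0, "claw": -1}
    - {"delta_pos": [0.003, -0.0335, 0], "roll": 0, "claw": -1}
    - {"delta_pos": [0.003, -0.0335, 0], "roll": 0, "claw": -1}
    - {"delta_pos": [0.003, -0.0335, 0], "roll": 0, "claw": -1}
    - {"delta_pos": [0.003, -0.0335, 0], "roll": 0, "claw": -1}

```text
time: 5.97
ee_pos: [0.5985, 0.1406, 0.445]
eef_rot: [-3.132, 0.019, 0.054]
ft_force: [0.9, -0.2, -0.1]
gripper_width: 0.0107
```

Call:
arm_command:
  steps:
    - {"delta_pos": [0, 0, 0], "roll": 0, "claw": -1}
    - {"delta_pos": [0, 0, 0], "roll": 0, "claw": -1}

```text
time: 6.13
ee_pos: [0.5981, 0.1466, 0.4427]
eef_rot: [-3.131, 0.021, 0.068]
ft_force: [-0.2, -0.9, -0.7]
gripper_width: 0.0111
```

Call:
arm_command:
  steps:
    - {"delta_pos": [-0.0025, 0.0095, 0], "roll": 0.4, "claw": -1}
    - {"delta_pos": [-0.0025, 0.0095, 0], "roll": 0.3, "claw": -1}
    - {"delta_pos": [0, 0, 0.03], "roll": 0, "claw": -1}
    - {"delta_pos": [0, 0, 0.03], "roll": 0, "claw": -1}
    - {"delta_pos": [0, 0, 0.015], "roll": 0, "claw": -1}
    - {"delta_pos": [0, 0, 0], "roll": 0, "claw": -1}

```text
time: 6.63
ee_pos: [0.5918, 0.1196, 0.3645]
eef_rot: [-3.132, 0.02, 0.059]
ft_force: [-0.3, 0.1, -0.8]
gripper_width: 0.0109
```

```bash
cat >> h.py <<'E'
def under(off=.2352):
    s=ctrl.sense(); r,p,y=s["eef_rot"]; cx,sx=np.cos(r),np.sin(r)
    Rx=np.array([[1,0,0],[0,cx,-sx],[0,sx,cx]]); Ry=np.array([[np.cos(p),0,np.sin(p)],[0,1,0],[-np.sin(p),0,np.cos(p)]]); Rz=np.array([[np.cos(y),-np.sin(y),0],[np.sin(y),np.cos(y),0],[0,0,1]])
    R=Rz@Ry@Rx; P=s["ee_pos"]+R[:,2]*off
    print("t",round(s["time"],2),"tcp",s["ee_pos"].round(4),"rot",s["eef_rot"].round(4),"F",s["ft_force"].round(1),"under",P.round(4))
    return P,R
def want(x,y,off=.2352):
    P,R=under(off); d=np.array([x,y,P[2]])-P; print("tool delta",(R.T@d).round(4))
E
python3 - <<'E'
from h import *
want(.5895,.1297)
want(.5895,.1297)
E
```

```text
t 6.63 tcp [0.5918 0.1196 0.3645] rot [-3.1323  0.0203  0.059 ] F [-0.3  0.1 -0.8] under [0.5869 0.1215 0.1293]
tool delta [ 0.0031 -0.008   0.    ]
t 6.63 tcp [0.5918 0.1196 0.3645] rot [-3.1323  0.0203  0.059 ] F [-0.3  0.1 -0.8] under [0.5869 0.1215 0.1293]
tool delta [ 0.0031 -0.008   0.    ]
```

Call:
arm_command:
  steps:
    - {"delta_pos": [0.003, -0.008, 0], "roll": 0, "claw": -1}
    - {"delta_pos": [0, 0, 0.02], "roll": 0, "claw": -1}
    - {"delta_pos": [0, 0, 0.02], "roll": 0, "claw": -1}
    - {"delta_pos": [0, 0, 0.005], "roll": 0, "claw": -1}
    - {"delta_pos": [0, 0, 0], "roll": 0, "claw": -1}
    - {"delta_pos": [0, 0, 0], "roll": 0, "claw": -1}

```text
time: 7.13
ee_pos: [0.595, 0.1246, 0.3252]
eef_rot: [-3.132, 0.014, 0.055]
ft_force: [0.0, -0.1, -1.2]
gripper_width: 0.0109
```

Run:
```python
from h import *
want(.5895,.1297)
for n in("top","side"):
    f=ctrl.grab_frame(n); cv2.imwrite(f"pics/{n}4.png",f)
    c=f[120:240,155:295] if n=="top" else f[130:260,170:290]
    cv2.imwrite(f"pics/{n}4c.png",cv2.resize(c,None,fx=5,fy=5,interpolation=cv2.INTER_CUBIC))
```

```text
t 7.13 tcp [0.595  0.1246 0.3252] rot [-3.1318  0.014   0.0553] F [ 0.  -0.1 -1.2] under [0.5915 0.1267 0.09  ]
tool delta [-0.0019 -0.0031  0.0001]
```

View pics/top4c.png

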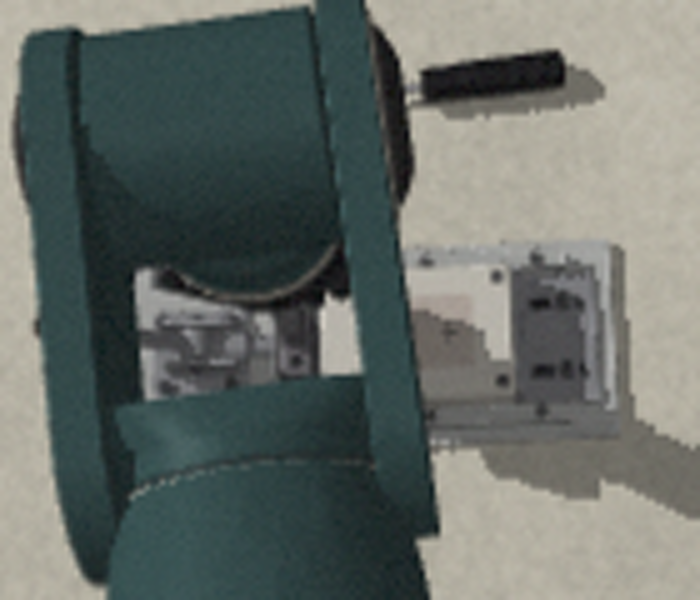

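View pics/side4c.png

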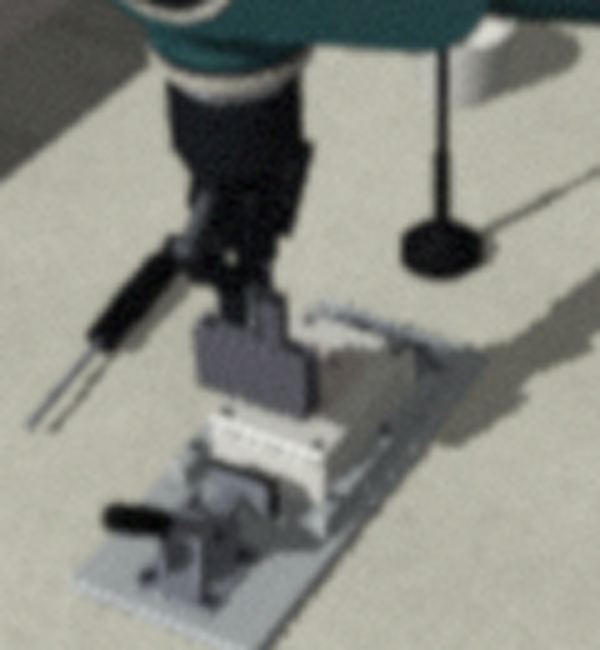

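Run:
```python
from h import *
P,R=under()
s=ctrl.sense()["ee_pos"]
cr=lambda p:((p-np.array([170,130])+.5)*5).round(0)
for nm,v in dict(tipclampL=[-.011,-.006,.173],tipclampR=[.011,-.006,.173],graspy=[0,-.006,.155],under=[0,-.009,.2352],topL=[-.039,-.009,.1852],topR=[.039,-.009,.1852],finTL=[-.023,-.006,.147],finTR=[.023,-.006,.147],botL=[-.039,-.009,.2312],botR=[.039,-.009,.2312]).items():
    print(nm,cr(proj("side",s+R@np.array(v))))
for nm,p in dict(ant=[.627,-.157,.0],plateorig=[.5903,.1218,.01]).items(): print(nm,cr(proj("side",p)))
```

```text
t 7.23 tcp [0.595  0.1247 0.3256] rot [-3.1317  0.0131  0.0554] F [ 0.1  0.5 -0.4] under [0.5918 0.1269 0.0904]
tipclampL [259. 330.]
tipclampR [228. 319.]
graspy [242. 301.]
under [246. 407.]
topL [298. 363.]
topR [186. 324.]
finTL [275. 301.]
finTR [208. 278.]
botL [301. 422.]
botR [191. 383.]
ant [444. 254.]
plateorig [265. 491.]
```

Run:
```python
from h import *
p=ray("top",155+296/5-.5,120+358/5-.5,.14); print(p, p[:2]+.030*np.array([.998,.056]))
# visible top-face thickness edges at hole row, block body ~ u 277..318
for u in (277,318): print(ray("top",155+u/5-.5,120+358/5-.5,.14))
```

```text
[0.56185467 0.12448685 0.14      ] [0.59179467 0.12616685]
[0.56170827 0.13535448 0.14      ]
[0.56202417 0.11190463 0.14      ]
```

Run:
```python
from h import *
cr=lambda p:((p-np.array([170,130])+.5)*5).round(0)
for x,y in [(.634,.1225),(.550,.118)]:
  for z in(.055,.01): print(x,z,cr(proj("side",[x,y,z])))
f=cv2.imread("pics/side4.png")
cv2.imwrite("pics/s4z.png",np.clip(1.8*cv2.resize(f[180:245,195:245],None,fx=10,fy=9,interpolation=cv2.INTER_CUBIC).astype(float),0,255).astype(np.uint8))
f=cv2.imread("pics/top4.png")
cv2.imwrite("pics/t4z.png",np.clip(1.8*cv2.resize(f[170:205,180:235],None,fx=14,fy=14,interpolation=cv2.INTER_CUBIC).astype(float),0,255).astype(np.uint8))
```

```text
0.634 0.055 [204. 414.]
0.634 0.01 [208. 466.]
0.55 0.055 [320. 458.]
0.55 0.01 [322. 511.]
```

View pics/s4z.png

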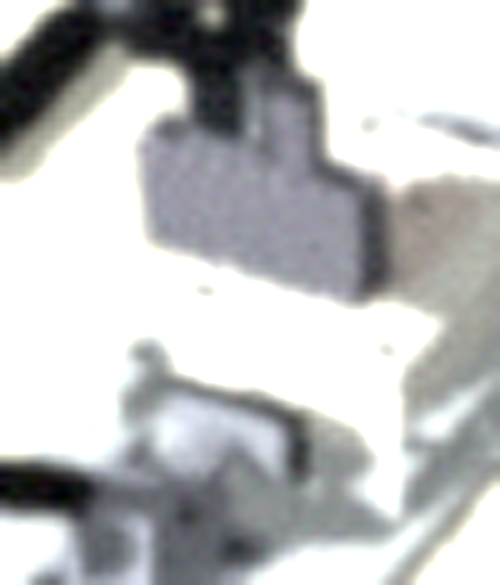

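View pics/t4z.png

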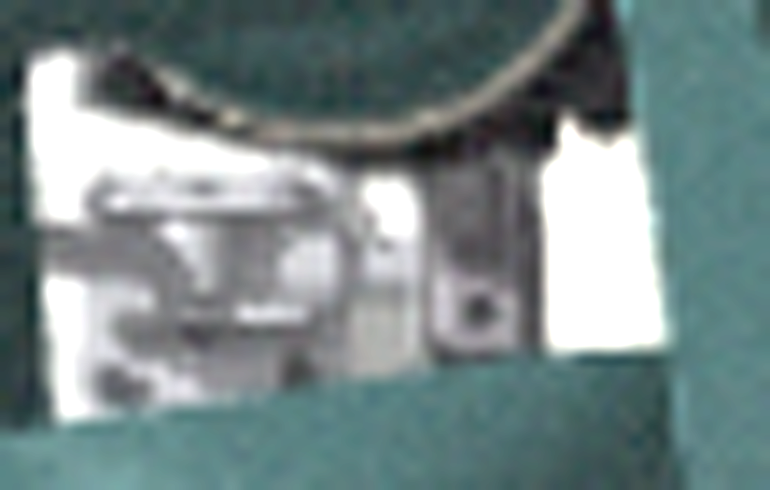

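Run:
```python
from h import *
P,R=under()
v=170+325/14-.5
a=ray("top",180+430/14-.5,v,.14);b=ray("top",180+516/14-.5,v,.14);print(a,b,(a+b)/2)
# tool centerline at same x
c=(a+b)/2; s=ctrl.sense()["ee_pos"]
q=s+R@np.array([-.03,0,.185]); print("expected centre at this end",q)
```

```text
t 7.23 tcp [0.595  0.1247 0.3256] rot [-3.1317  0.0131  0.0554] F [ 0.1  0.5 -0.4] under [0.5918 0.1269 0.0904]
[0.55703404 0.13429442 0.14      ] [0.55727089 0.11674045 0.14      ] [0.55715246 0.12551743 0.14      ]
expected centre at this end [0.56252896 0.12473111 0.1409905 ]
```

Call:
arm_command:
  steps:
    - {"delta_pos": [-0.001, -0.0025, 0], "roll": 0, "claw": -1}
    - {"delta_pos": [0, 0, 0.012], "roll": 0, "claw": -1}
    - {"delta_pos": [0, 0, 0.01], "roll": 0, "claw": -1}
    - {"delta_pos": [0, 0, 0], "roll": 0, "claw": -1}
    - {"delta_pos": [0, 0, 0], "roll": 0, "claw": -1}

```text
time: 7.65
ee_pos: [0.5937, 0.1279, 0.3043]
eef_rot: [-3.131, 0.009, 0.056]
ft_force: [-0.0, 0.3, -0.2]
gripper_width: 0.011
```

Run:
```python
from h import *
want(.590,.129)
```

```text
t 7.65 tcp [0.5937 0.1279 0.3043] rot [-3.1312  0.0094  0.0557] F [-0.   0.3 -0.2] under [0.5914 0.1302 0.0691]
tool delta [-0.0014  0.0011  0.    ]
```

Call:
arm_command:
  steps:
    - {"delta_pos": [-0.001, 0.001, 0], "roll": 0, "claw": -1}
    - {"delta_pos": [0, 0, 0.006], "roll": 0, "claw": -1}
    - {"delta_pos": [0, 0, 0.005], "roll": 0, "claw": -1}
    - {"delta_pos": [0, 0, 0.004], "roll": 0, "claw": -1}
    - {"delta_pos": [0, 0, 0], "roll": 0, "claw": -1}

```text
time: 8.07
ee_pos: [0.5924, 0.1268, 0.2875]
eef_rot: [-3.131, 0.01, 0.056]
ft_force: [0.2, -0.2, -0.0]
gripper_width: 0.0111
```

Run:
```python
from h import *
want(.590,.129)
```

```text
t 8.07 tcp [0.5924 0.1268 0.2875] rot [-3.1314  0.01    0.0557] F [ 0.2 -0.2 -0. ] under [0.59   0.1291 0.0523]
tool delta [ 0.      0.0001 -0.    ]
```

Call:
arm_command:
  steps:
    - {"delta_pos": [0, 0, 0.004], "roll": 0, "claw": -1}
    - {"delta_pos": [0, 0, 0.003], "roll": 0, "claw": -1}
    - {"delta_pos": [0, 0, 0.003], "roll": 0, "claw": -1}
    - {"delta_pos": [0, 0, 0], "roll": 0, "claw": -1}

```text
time: 8.4
ee_pos: [0.5924, 0.1271, 0.2764]
eef_rot: [-3.131, 0.01, 0.056]
ft_force: [0.1, -0.2, -0.8]
gripper_width: 0.0111
```

Run:
```python
from h import *
want(.590,.129)
```

```text
t 8.4 tcp [0.5924 0.1271 0.2764] rot [-3.1309  0.01    0.0558] F [ 0.1 -0.2 -0.8] under [0.5899 0.1294 0.0412]
tool delta [ 0.0001  0.0004 -0.    ]
```

Under both tops and still no force. Continue down.

Call:
arm_command:
  steps:
    - {"delta_pos": [0, 0, 0.004], "roll": 0, "claw": -1}
    - {"delta_pos": [0, 0, 0.004], "roll": 0, "claw": -1}
    - {"delta_pos": [0, 0, 0.003], "roll": 0, "claw": -1}
    - {"delta_pos": [0, 0, 0], "roll": 0, "claw": -1}

```text
time: 8.73
ee_pos: [0.5923, 0.1272, 0.2643]
eef_rot: [-3.131, 0.01, 0.056]
ft_force: [-0.2, 1.6, -1.3]
gripper_width: 0.011
```

Run:
```python
from h import *
want(.590,.129)
```

```text
t 8.73 tcp [0.5923 0.1272 0.2643] rot [-3.1309  0.0098  0.0558] F [-0.2  1.6 -1.3] under [0.5898 0.1296 0.0291]
tool delta [ 0.0001  0.0006 -0.    ]
```

Call:
arm_command:
  steps:
    - {"delta_pos": [0, -0.001, 0], "roll": 0, "claw": -1}
    - {"delta_pos": [0, 0, 0], "roll": 0, "claw": -1}

```text
time: 8.9
ee_pos: [0.5922, 0.1282, 0.264]
eef_rot: [-3.131, 0.01, 0.056]
ft_force: [0.0, -0.3, -1.4]
gripper_width: 0.0112
```

Call:
arm_command:
  steps:
    - {"delta_pos": [0, -0.001, 0], "roll": 0, "claw": -1}
    - {"delta_pos": [0, 0, 0], "roll": 0, "claw": -1}

```text
time: 9.07
ee_pos: [0.5922, 0.1293, 0.2642]
eef_rot: [-3.131, 0.01, 0.056]
ft_force: [-0.0, 0.9, -1.3]
gripper_width: 0.0104
```

Call:
arm_command:
  steps:
    - {"delta_pos": [0, -0.001, 0], "roll": 0, "claw": -1}
    - {"delta_pos": [0, 0, 0], "roll": 0, "claw": -1}

```text
time: 9.23
ee_pos: [0.5922, 0.1304, 0.2645]
eef_rot: [-3.131, 0.01, 0.056]
ft_force: [0.3, 0.0, -0.3]
gripper_width: 0.0109
```

Call:
arm_command:
  steps:
    - {"delta_pos": [0, -0.001, 0], "roll": 0, "claw": -1}
    - {"delta_pos": [0, 0, 0], "roll": 0, "claw": -1}

```text
time: 9.4
ee_pos: [0.5921, 0.1314, 0.2646]
eef_rot: [-3.132, 0.01, 0.056]
ft_force: [-1.2, -1.8, -1.4]
gripper_width: 0.0109
```

Call:
arm_command:
  steps:
    - {"delta_pos": [0, -0.001, 0], "roll": 0, "claw": -1}
    - {"delta_pos": [0, 0, 0], "roll": 0, "claw": -1}

```text
time: 9.57
ee_pos: [0.5921, 0.132, 0.2647]
eef_rot: [-3.134, 0.01, 0.056]
ft_force: [-0.1, -2.9, -0.4]
gripper_width: 0.0108
```

Call:
arm_command:
  steps:
    - {"delta_pos": [0, -0.001, 0], "roll": 0, "claw": -1}
    - {"delta_pos": [0, 0, 0], "roll": 0, "claw": -1}

```text
time: 9.73
ee_pos: [0.5921, 0.1324, 0.2647]
eef_rot: [-3.136, 0.01, 0.055]
ft_force: [-0.0, -3.0, -1.9]
gripper_width: 0.0107
```

Call:
arm_command:
  steps:
    - {"delta_pos": [0, 0.003, 0], "roll": 0, "claw": -1}
    - {"delta_pos": [0, 0.002, 0], "roll": 0, "claw": -1}
    - {"delta_pos": [0, 0, 0], "roll": 0, "claw": -1}

```text
time: 9.98
ee_pos: [0.5924, 0.1276, 0.2647]
eef_rot: [-3.134, 0.009, 0.056]
ft_force: [-0.3, 0.8, -0.9]
gripper_width: 0.0106
```

Call:
arm_command:
  steps:
    - {"delta_pos": [0, 0.001, 0], "roll": 0, "claw": -1}
    - {"delta_pos": [0, 0, 0], "roll": 0, "claw": -1}

```text
time: 10.15
ee_pos: [0.5924, 0.127, 0.2648]
eef_rot: [-3.132, 0.009, 0.056]
ft_force: [0.3, 2.2, -0.0]
gripper_width: 0.0109
```

Call:
arm_command:
  steps:
    - {"delta_pos": [0, 0.001, 0], "roll": 0, "claw": -1}
    - {"delta_pos": [0, 0, 0], "roll": 0, "claw": -1}

```text
time: 10.32
ee_pos: [0.5923, 0.1265, 0.2648]
eef_rot: [-3.13, 0.009, 0.056]
ft_force: [0.2, 1.6, -1.6]
gripper_width: 0.0109
```

Call:
arm_command:
  steps:
    - {"delta_pos": [0, 0.001, 0], "roll": 0, "claw": -1}
    - {"delta_pos": [0, 0, 0], "roll": 0, "claw": -1}

```text
time: 10.48
ee_pos: [0.5923, 0.126, 0.2649]
eef_rot: [-3.128, 0.009, 0.057]
ft_force: [-0.5, 2.2, -1.7]
gripper_width: 0.0111
```

Call:
arm_command:
  steps:
    - {"delta_pos": [0, -0.003, 0], "roll": 0, "claw": -1}
    - {"delta_pos": [0, 0, 0], "roll": 0, "claw": -1}
    - {"delta_pos": [0, 0, 0.004], "roll": 0, "claw": -1}
    - {"delta_pos": [0, 0, 0.004], "roll": 0, "claw": -1}
    - {"delta_pos": [0, 0, 0.003], "roll": 0, "claw": -1}
    - {"delta_pos": [0, 0, 0], "roll": 0, "claw": -1}

```text
time: 10.98
ee_pos: [0.5921, 0.1288, 0.2527]
eef_rot: [-3.13, 0.009, 0.056]
ft_force: [-0.2, -0.4, -1.3]
gripper_width: 0.0111
```

Run:
```python
from h import *
want(.590,.131)
```

```text
t 10.98 tcp [0.5921 0.1288 0.2527] rot [-3.1299  0.0091  0.0563] F [-0.2 -0.4 -1.3] under [0.5898 0.1314 0.0176]
tool delta [ 0.0002  0.0004 -0.    ]
```

Call:
arm_command:
  steps:
    - {"delta_pos": [0, 0, 0.003], "roll": 0, "claw": -1}
    - {"delta_pos": [0, 0, 0.002], "roll": 0, "claw": -1}
    - {"delta_pos": [0, 0, 0], "roll": 0, "claw": -1}

```text
time: 11.23
ee_pos: [0.592, 0.1286, 0.2467]
eef_rot: [-3.13, 0.01, 0.056]
ft_force: [0.4, -1.2, -1.2]
gripper_width: 0.0108
```

Call:
arm_command:
  steps:
    - {"delta_pos": [0, 0, 0.0015], "roll": 0, "claw": -1}
    - {"delta_pos": [0, 0, 0], "roll": 0, "claw": -1}

```text
time: 11.4
ee_pos: [0.592, 0.1287, 0.2453]
eef_rot: [-3.13, 0.01, 0.056]
ft_force: [0.6, 0.4, 0.1]
gripper_width: 0.0112
```

Call:
arm_command:
  steps:
    - {"delta_pos": [0, 0, 0.0015], "roll": 0, "claw": -1}
    - {"delta_pos": [0, 0, 0], "roll": 0, "claw": -1}

```text
time: 11.57
ee_pos: [0.5922, 0.1287, 0.2455]
eef_rot: [-3.13, 0.008, 0.056]
ft_force: [-0.9, 0.1, -1.5]
gripper_width: 0.0111
```

Call:
arm_command:
  steps:
    - {"delta_pos": [0, 0, 0.002], "roll": 0, "claw": -1}
    - {"delta_pos": [0, 0, 0], "roll": 0, "claw": -1}

```text
time: 11.73
ee_pos: [0.5925, 0.1289, 0.2454]
eef_rot: [-3.13, 0.006, 0.056]
ft_force: [0.2, 0.7, -0.7]
gripper_width: 0.0112
```

Call:
arm_command:
  steps:
    - {"delta_pos": [0, 0, 0.002], "roll": 0, "claw": -1}

```text
time: 11.82
ee_pos: [0.5926, 0.1289, 0.2448]
eef_rot: [-3.13, 0.005, 0.056]
ft_force: [-14.3, -2.0, 34.5]
gripper_width: 0.0112
```

Call:
arm_command:
  steps:
    - {"delta_pos": [0, 0, 0], "roll": 0, "claw": -1}
    - {"delta_pos": [0, 0, 0], "roll": 0, "claw": -0.3}
    - {"delta_pos": [0, 0, 0], "roll": 0, "claw": -0.3}
    - {"delta_pos": [0, 0, 0], "roll": 0, "claw": -0.1}
    - {"delta_pos": [0, 0, -0.01], "roll": 0, "claw": -0.1}
    - {"delta_pos": [0, 0, -0.03], "roll": 0, "claw": -0.1}
    - {"delta_pos": [0, 0, -0.04], "roll": 0, "claw": -0.1}
    - {"delta_pos": [0, 0, -0.04], "roll": 0, "claw": -0.1}
    - {"delta_pos": [0, 0, -0.02], "roll": 0, "claw": -0.1}

```text
time: 12.57
ee_pos: [0.5926, 0.1271, 0.3847]
eef_rot: [-3.131, 0.016, 0.056]
ft_force: [0.6, -0.1, 0.4]
gripper_width: 0.0385
```

Run:
```python
from h import *
under()
for n in("top","side"):
    f=ctrl.grab_frame(n); cv2.imwrite(f"pics/{n}5.png",f)
    c=f[140:230,155:295] if n=="top" else f[150:260,180:290]
    cv2.imwrite(f"pics/{n}5c.png",cv2.resize(c,None,fx=5.4,fy=5.4,interpolation=cv2.INTER_CUBIC))
```

```text
t 12.57 tcp [0.5926 0.1271 0.3847] rot [-3.1309  0.0163  0.0562] F [ 0.6 -0.1  0.4] under [0.5886 0.1294 0.1496]
```

View pics/top5c.png

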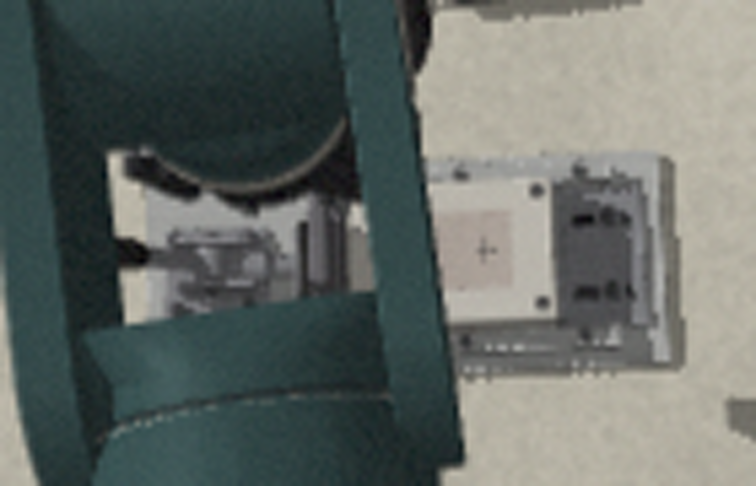

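View pics/side5c.png

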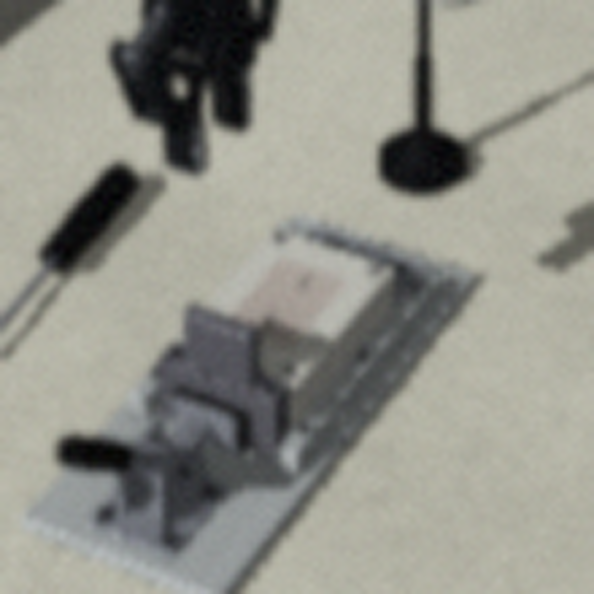

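Call:
arm_command:
  steps:
    - {"delta_pos": [0, -0.0235, 0], "roll": 0, "claw": -1}
    - {"delta_pos": [0, -0.0235, 0], "roll": 0, "claw": -1}
    - {"delta_pos": [0, -0.0235, 0], "roll": 0, "claw": -1}
    - {"delta_pos": [0, -0.0235, 0], "roll": 0, "claw": -1}
    - {"delta_pos": [0, -0.0235, 0], "roll": 0, "claw": -1}
    - {"delta_pos": [0, 0, 0], "roll": 0, "claw": -1}
    - {"delta_pos": [0, 0, 0], "roll": 0, "claw": -1}

```text
time: 13.25
ee_pos: [0.5854, 0.2485, 0.3861]
eef_rot: [-3.131, 0.014, 0.054]
ft_force: [-0.6, -0.3, -0.7]
gripper_width: 0.0001
```

Run:
```python
from h import *
want(.582,.2555,.173)
f=ctrl.grab_frame("side"); cv2.imwrite("pics/side6.png",f)
cv2.imwrite("pics/side6c.png",cv2.resize(f[130:260,160:290],None,fx=4.6,fy=4.6,interpolation=cv2.INTER_CUBIC))
```

```text
t 13.25 tcp [0.5854 0.2485 0.3861] rot [-3.1314  0.0144  0.0537] F [-0.6 -0.3 -0.7] under [0.5828 0.2501 0.2131]
tool delta [-0.0005 -0.0054  0.0001]
```

View pics/side6c.png

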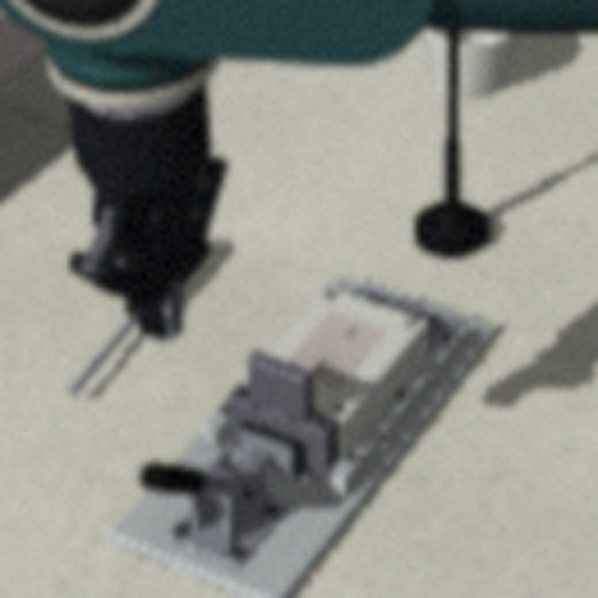

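Run:
```python
from h import *
cr=lambda p:((p-np.array([160,130])+.5)*4.6).round(0)
print(cr(proj("side",[.5807,.276,.124])),cr(proj("side",[.5825,.25,.098])),"tip",cr(proj("side",[.5828,.2501,.2131])))
def c(u,v,o=(155,155)): return ((u+.5)/5.9-.5+o[0],(v+.5)/5.9-.5+o[1])
print(ray("top",*c(45,180),.124),ray("top",*c(150,186),.08))
```

```text
[151. 471.] [178. 475.] tip [163. 334.]
[0.58054005 0.27707477 0.124     ] [0.5868192  0.23450297 0.08      ]
```

Call:
arm_command:
  steps:
    - {"delta_pos": [-0.001, -0.004, 0], "roll": 0, "claw": -1}
    - {"delta_pos": [0, 0, 0.02], "roll": 0, "claw": -1}
    - {"delta_pos": [0, 0, 0.02], "roll": 0, "claw": -1}
    - {"delta_pos": [0, 0, 0.015], "roll": 0, "claw": -1}
    - {"delta_pos": [0, 0, 0.01], "roll": 0, "claw": -1}
    - {"delta_pos": [0, 0, 0.01], "roll": 0, "claw": -1}
    - {"delta_pos": [0, 0, 0.01], "roll": 0, "claw": -1}

```text
time: 13.88
ee_pos: [0.5834, 0.2499, 0.3003]
eef_rot: [-3.13, 0.01, 0.049]
ft_force: [-0.1, 0.5, 0.3]
gripper_width: 0.0001
```

Call:
arm_command:
  steps:
    - {"delta_pos": [0, 0, 0.01], "roll": 0, "claw": -1}
    - {"delta_pos": [0, 0, 0.01], "roll": 0, "claw": -1}

```text
time: 14.05
ee_pos: [0.5834, 0.2497, 0.2793]
eef_rot: [-3.13, 0.009, 0.048]
ft_force: [-0.1, 0.4, 6.0]
gripper_width: -0.0001
```

Run:
```python
from h import *
want(.582,.2555,.173)
```

```text
t 14.05 tcp [0.5834 0.2497 0.2793] rot [-3.13    0.0094  0.0481] F [-0.1  0.4  6. ] under [0.5817 0.2516 0.1064]
tool delta [ 0.0005 -0.0039  0.    ]
```

Contact at about 6 N; press on to tips at 54 mm (TCP 0.227).

Call:
arm_command:
  steps:
    - {"delta_pos": [0, -0.0005, 0.01], "roll": 0, "claw": -1}
    - {"delta_pos": [0, -0.0005, 0.01], "roll": 0, "claw": -1}
    - {"delta_pos": [0, -0.0005, 0.01], "roll": 0, "claw": -1}

```text
time: 14.3
ee_pos: [0.5837, 0.2516, 0.2492]
eef_rot: [-3.128, 0.005, 0.048]
ft_force: [0.0, 0.9, 7.4]
gripper_width: 0.0
```

Call:
arm_command:
  steps:
    - {"delta_pos": [0, -0.0005, 0.008], "roll": 0, "claw": -1}
    - {"delta_pos": [0, -0.0005, 0.006], "roll": 0, "claw": -1}

```text
time: 14.47
ee_pos: [0.584, 0.2533, 0.2349]
eef_rot: [-3.127, 0.003, 0.048]
ft_force: [-2.3, 3.3, 8.0]
gripper_width: -0.0003
```

Call:
arm_command:
  steps:
    - {"delta_pos": [0, 0, 0.004], "roll": 0, "claw": -1}

```text
time: 14.55
ee_pos: [0.584, 0.2538, 0.2308]
eef_rot: [-3.126, 0.002, 0.048]
ft_force: [-2.4, 2.2, 7.5]
gripper_width: 0.0
```

Call:
arm_command:
  steps:
    - {"delta_pos": [0, 0, 0.003], "roll": 0, "claw": -1}

```text
time: 14.63
ee_pos: [0.584, 0.2542, 0.2278]
eef_rot: [-3.125, 0.002, 0.048]
ft_force: [-3.4, 0.6, 7.5]
gripper_width: 0.0002
```

Call:
arm_command:
  steps:
    - {"delta_pos": [0, 0, 0.0015], "roll": 0, "claw": -1}

```text
time: 14.72
ee_pos: [0.5841, 0.2544, 0.2267]
eef_rot: [-3.124, 0.001, 0.048]
ft_force: [-10.4, -6.4, 23.5]
gripper_width: -0.0002
```

Call:
arm_command:
  steps:
    - {"delta_pos": [0, 0, 0.0015], "roll": 0, "claw": -1}

```text
time: 14.8
ee_pos: [0.5842, 0.2545, 0.2267]
eef_rot: [-3.124, 0.001, 0.048]
ft_force: [-13.7, -9.1, 28.3]
gripper_width: 0.0001
```

Call:
arm_command:
  steps:
    - {"delta_pos": [0, 0, 0.001], "roll": 0, "claw": -1}

```text
time: 14.88
ee_pos: [0.5843, 0.2546, 0.227]
eef_rot: [-3.124, -0.0, 0.048]
ft_force: [-5.5, -3.1, 10.9]
gripper_width: 0.0001
```

Hard stop reached at TCP 0.2267, with a clear rise in force. Retreat up and away, then check.

Call:
arm_command:
  steps:
    - {"delta_pos": [0, 0, -0.01], "roll": 0, "claw": -1}
    - {"delta_pos": [0, 0, -0.03], "roll": 0, "claw": -1}
    - {"delta_pos": [0, 0, -0.035], "roll": 0, "claw": -1}
    - {"delta_pos": [0, 0, -0.035], "roll": 0, "claw": -1}
    - {"delta_pos": [0, 0, -0.035], "roll": 0, "claw": -1}
    - {"delta_pos": [-0.02, -0.02, -0.03], "roll": 0, "claw": -1}
    - {"delta_pos": [-0.03, -0.03, 0], "roll": 0, "claw": -1}
    - {"delta_pos": [-0.03, -0.03, 0], "roll": 0, "claw": -1}
    - {"delta_pos": [-0.02, -0.03, 0], "roll": 0, "claw": -1}
    - {"delta_pos": [0, -0.03, 0], "roll": 0, "claw": -1}
    - {"delta_pos": [0, -0.03, 0], "roll": 0, "claw": -1}
    - {"delta_pos": [0, 0, 0], "roll": 0, "claw": -1}

```text
time: 15.88
ee_pos: [0.4717, 0.4205, 0.4169]
eef_rot: [-3.119, -0.005, 0.044]
ft_force: [0.7, 0.7, -0.7]
gripper_width: 0.0001
```

Run:
```python
from h import *
under()
for n in("top","side"):
    f=ctrl.grab_frame(n); cv2.imwrite(f"pics/{n}7.png",f)
    c=f[140:240,130:420] if n=="top" else f[100:270,170:350]
    k=2.75 if n=="top" else 3.5
    cv2.imwrite(f"pics/{n}7c.png",cv2.resize(c,None,fx=k,fy=k,interpolation=cv2.INTER_CUBIC))
```

```text
t 15.88 tcp [0.4717 0.4205 0.4169] rot [-3.1188 -0.0048  0.0436] F [ 0.7  0.7 -0.7] under [0.4726 0.4259 0.1817]
```

View pics/top7c.png

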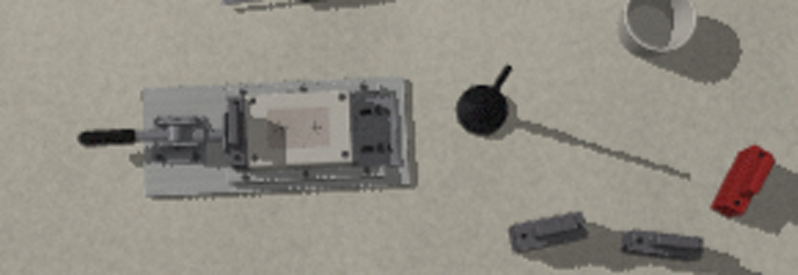

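View pics/side7c.png

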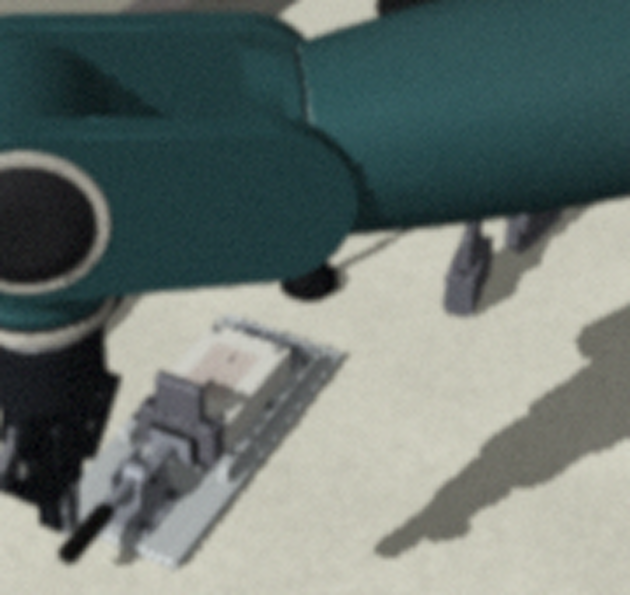

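Run:
```python
from h import *
for z in(.045,.055): print(ray("top",130+80/2.75-.5,140+138/2.75-.5,z))
f=cv2.imread("pics/top7.png")
cv2.imwrite("pics/t7z.png",np.clip(1.6*cv2.resize(f[165:220,150:260],None,fx=7,fy=7,interpolation=cv2.INTER_CUBIC).astype(float),0,255).astype(np.uint8))
```

```text
[0.58137433 0.30859328 0.045     ]
[0.57953014 0.30584034 0.055     ]
```

View pics/t7z.png

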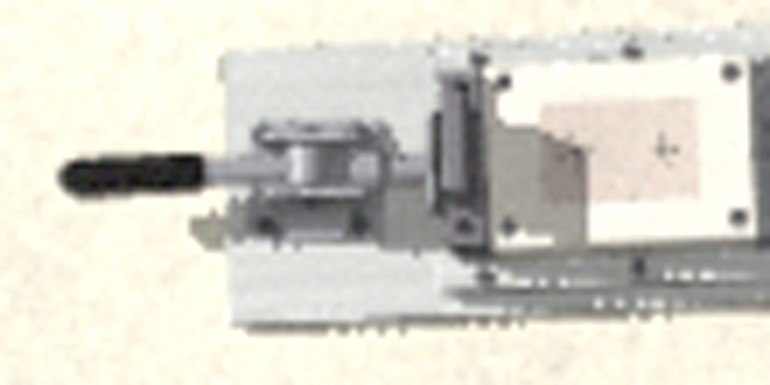

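```bash
python3 -c "
from cell import ctrl
print(ctrl.sign_off())"
```

```text
the job is handed in; nothing more can be done
None
```

I put the thin (18 mm) block in the gap, fully down on the base plate between the rails. Then I pressed the clamp handle home and handed the job in at about 16 s.

- **Choice of block:** I only tried the thin block. It went in without noticeable resistance, and touching both sides of the gap gave about 4 mm of play. That makes the gap about 22 mm, so the 24 mm and 30 mm blocks cannot fit, and the play is under the 8 mm limit. The first camera measurement put the gap nearer 19.5 mm, about 2 mm less, but it points to the same block.
- **Block seated:** The tool stopped at 245 mm, the height expected with the block's underside on the plate. The last push on the block gave a brief 34 N reading at the wrist, close to the 40 N limit.
- **Handle home:** The handle moved at about 7 N, then hit a hard stop at the expected height (54 mm at the grip), where the reading rose to about 28 N. In the last picture its end is within about 1 mm of the calculated home position, and the pad is tight against the block.
- **Other things:** The other two blocks still stand where they were. I moved none of the other things on the bench. The last pictures show the antenna, tub and red block in place. The driver is barely in view and I did not check the camera housing in them.

The side camera disagreed with the top camera by about 5 mm. I therefore used each view only to compare the block with the fixture, not for absolute positions.

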